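# Set the burner's air slide to half on its stop pin

### The arm

A 7-joint arm with a two-finger parallel gripper is mounted at the origin on the work surface. World frame = base frame: x ahead of the robot, y to its left, z up, the work surface at z = 0. Lengths are in m, angles in degrees, forces in N, time in s.
With the tool pointing down it reaches from about 0.35 to 0.9 m from the base axis. Payload 7.2 kg.
Tool frame: the origin (TCP) lies midway between the tips of the shut fingers; the grasp point (between the pads) lies 19 mm behind it; z points along the fingers, y is the direction in which the jaws open and shut (so a half turn about z gives the same grasp; the last joint's range is limited). The gripper opens to 88 mm and grips with 3 to 60 N. Pads are 20 mm wide; open, the fingers measure 115 mm over their backs; the gripper's body (75 mm by 178 mm) begins 61 mm behind the grasp point.
Start: joints at [59.175, 23.554, -0.728, 91.456, 0.321, 64.991, -4.71], TCP at [0.283, -0.557, 0.223] pointing down, gripper open.
Joint ranges: [-169.25, 169.25], [-16.82, 113.86], [-84.01, 82.57], [7.8, 145.47], [-59.2, 239.2], [7.22, 106.19], [-163.78, 163.78]. Speed limits (degrees/s): [136.94, 136.94, 172.46, 172.46, 180, 180, 180].

### API

Orientations are given as [roll, pitch, yaw] about the fixed x, y, z axes, in that order (R = Rz(yaw) Ry(pitch) Rx(roll)).
In Python, from workcell import bot, optics, finder gives the robot as it stands.
- The arm moves only by the tool send_rows, never from a script. Its argument "deltas" is a list of rows, each a list of 3 entries, a list of its own where there are three numbers: the shift along the tool's x, y, z in mm, then the turn, a rotation vector about the tool's x, y, z in rad, then the gripper command: -1 is fully open, 1 is shut, values between are in proportion. A call has 1 to 10 rows; each row shifts and turns the commanded pose from where the row before left it, along the tool's axes as they then stand; what a row does not reach is not made up. A row lasts 1/12 s, in which the tool goes at most 41.7 mm and 7.16 degrees, less where a joint would pass 70% of its speed; a pose out of reach is approached as far as the arm can. A call is refused whole if a number of a shift passes 41.7 or a number of a turn 0.125, either way. A call with a gripper value outside its range is refused whole. The fingers move at their own pace and stop on an object; "newtons" is the grip in N (left out, the last holds). Time passes only in rows, so rows that do not move let the fingers close. It gives the time, the measured TCP pose, the force and the opening at its end, in the units of the state.
- bot.get_obs(): the state, without advancing time (a new reading comes with each control period).
- optics.read_camera(name): name is "scene" or "top"; returns a dict with "img" (420x560x3 uint8, blue, green, red), "fx", "fy", "cx", "cy" (pixels), "dist_coeffs" ([k1, k2, p1, p2, k3] as OpenCV has them; the pictures are not rectified), "world_to_cam" (4x4, takes a point from world to camera coordinates). Camera axes: x right, y down, z forward; pixel columns grow to the right and rows downward; lengths in m; the calibration is good to about 2 mm. A picture is of the moment at which its call begins. There is no depth.
- bot.finish_job(): hands the job in, once; it reports no verdict.
Trained networks look in a picture, given as the dict that the camera call returned (one of the last four; its "shot" number tells which), for a name from the list of things; names that differ only in an ending like _2 or _b are one class to them, and where a whole thing is asked for, a point or a joint stands for the part that bears it (a point fixed in the world has none). Each returns a list of dicts, best first, with "confidence" (0 to 1); they miss things now and then, are a little off and sometimes report something else, mostly with a low value. They report only what shows in the picture. A call takes as long as a camera call.
- finder.cut_out(picture, thing): "region" (420x560 bool, what is visible of it) and "point" ([column, row] in pixels, amid what is visible of it).
The state is a dict: "t": time; "joint_pos": joint angles; "joint_vel": joint speeds; "joint_efforts": joint torques, N m; "ee_pos": TCP position; "ee_rot": TCP orientation; "wrist_force": force on the tool from outside, world axes, zero at the start; "moment": the same for the moment, N m; "opening": finger opening in m.
Only numpy, scipy, OpenCV 4.12 (cv2) and the standard library are available. Lean on these libraries where they do the work, as an engineer would, in place of code of your own. Each camera call takes 0.05 s, during which the arm holds its last target.

### The job

Set the main air on the burner's air box to half: with the fingertips, push the wide slide by its shoe well past its stop pin, towards the pins, then let go so that it springs back and latches on the pin in its middle position. Push gently rather than ramming it against its end stop or pinching it, let the pin drop by itself without lifting it, leave the narrow slide alone, and do not lift or shove the other things lying about.

Things in the scene. Friction and masses are not known exactly. Their poses are not given: they have to be found in the camera images.
- airbox: Grey steel air box fixed to the table, flat top 60 mm above the table. Origin at table height, own z up; it spans own x -130 to 160, y -95 to 95 mm. Both slides run on its top along own +x. A steel bridge across it (own x 8 to 32 mm, top at 90 mm) carries the two stop pins at own x 20. Behind the shoes (own x -130 to -85) the top is bare. A 44 mm pipe stub sticks out 50 mm at own +x.
- main_push (a point): Centre of the upright push face of the WIDE slide's black shoe; moves with it. The face looks to the box's -x (push to +x), is 60 mm wide and reaches from 64 to 100 mm above the table, this point being at 86. Beyond the face the wedge-shaped shoe slopes down to +x over about 35 mm. With the slide home it is at (-85, -45) mm in the box's frame. Axes as the box's.
- main_slide (a joint): Travel of the wide slide to the box's +x, m: 0 home (air fully open), 0.022 middle position, bearing on its dropped pin, 0.050 hard end stop. A spring drives it home, 5 N at 0 to 9 N at the end stop, damped (25 N s/m). Beyond 0.022 the pin drops into the slide's slot, and the slide then returns no farther than 0.022.
- main_pin (a joint): Drop of the wide slide's stop pin, m: 0 while it rides on top of the slide (up), 0.008 fully dropped (latched), negative when lifted. Spring-loaded downwards; drops by itself.
- main_knob (a point): Top centre of the black knob (22 mm diameter) of the wide slide's stop pin, 120 mm above the table when up and 112 mm when dropped; at (20, -45) mm in the box's frame.
- pilot_push (a point): Centre of the push face of the NARROW slide's shoe, 26 mm wide, otherwise like the wide one; at (-85, +55) mm in the box's frame when home. To be left alone.
- pilot_slide (a joint): Travel of the narrow slide, m: 0 home. Like the wide one; must stay home.
- pilot_pin (a joint): Drop of the narrow slide's stop pin, m: 0 up, as it must stay; its knob is like the other, at (20, +55) mm in the box's frame.
- fitting: Bystander: brass turned fitting, 28 mm diameter, 38 mm high, standing on the box's top beyond the bridge. Origin at its underside.
- hose_ring: Bystander: steel ring, 34 mm outside, 10 mm high, lying on the box's top beyond the bridge. Origin at its underside.
- flowerpot: Bystander: small terracotta pot, 84 mm diameter, 75 mm high, on the table at the box's +y side. Origin at its underside.
- spanner: Bystander: steel spanner, lying on the table along the box's -y side.
- tape_roll: Bystander: roll of tape lying flat, 90 mm diameter, 24 mm high, on the table on the push side (own -x) of the box. Origin at its underside.
- screw_jar: Bystander: glass jar with a steel cap, 60 mm diameter, 75 mm high, on the table beyond the box's +x end.
- screwdriver: Bystander: screwdriver lying on the table, to the robot's right.
- mug: Bystander: white mug, 80 mm diameter, 90 mm high, on the table to the robot's left.

How it is judged (in metres and radians):
On the way, in this order (a step that is already met when the one before it is completed fails the run):
1. the wide slide is pushed well past its stop pin (over 26 mm) and the pin has dropped (value of joint main_slide above 0.026 m and value of joint main_pin above 0.006 m), for 0.05 s.
2. let go, the wide slide has sprung back onto its pin, nobody touching the box (value of joint main_slide between 0.0195 and 0.0245 m and value of joint main_pin above 0.006 m and contact force between the fingers and airbox below 0.1 N), for 0.3 s.
At the end, for the whole second after the job is handed in: The wide slide rests at 19.5 to 24.5 mm of travel, held by its dropped pin (over 6 mm down), untouched; the narrow slide is home (under 3 mm) with its pin up; every bystander is within 30 mm of where it was (all of step 2 and velocity of joint main_slide between -0.005 and 0.005 m/s and value of joint each of pilot_slide, pilot_pin below 0.003 m and distance of each of fitting, hose_ring, flowerpot, spanner, tape_roll, screw_jar, screwdriver, mug from where it was at the start of the episode below 0.03 m).
It fails at once if a stop pin is lifted (more than 3 mm) (value of joint any of main_pin, pilot_pin below -0.003 m).
It fails at once if the narrow slide is pushed (more than 6 mm) (value of joint pilot_slide above 0.006 m).
It fails at once if the box or its slides are rammed or pinched (over 32 N) (contact force between the fingers and airbox above 32 N).
It fails at once if a bystander is lifted or shoved (more than 30 mm) (distance of any of fitting, hose_ring, flowerpot, spanner, tape_roll, screw_jar, screwdriver, mug from where it was at the start of the episode above 0.03 m).
It also fails if it takes over 38 s, if anything falls off the work surface, if the arm or the gripper's body presses on something with over 40 N, if the wrist force passes 120 N, or if a joint passes its speed limit or range.

## Working session

There is one attempt and no reset: what is moved stays moved. The work goes in short steps, Python scripts to look and compute and a tool call to move; the robot and the scene stay as the last step left them, time stands still between calls to the robot, and variables do not carry over. Pictures are saved under pics/ and viewed, and the job is handed in when it is done.

Besides the shell and the picture viewer there is one more tool, called after "Emit:" by a JSON object that holds its "name" and its "arguments", one argument or row to a line. send_rows: Moves the arm, as the interface text tells. Its arguments: {"type":"object","properties":{"deltas":{"type":"array"},"newtons":{"type":"number"}},"required":["deltas"]}

```bash
mkdir -p pics; cat > h.py <<'E'
import numpy as np, cv2
from workcell import bot, optics, finder
def shoot(name,fn):
    p=optics.read_camera(name); cv2.imwrite('pics/'+fn,p['img']); return p
def ray(p,uv):
    K=np.array([[p['fx'],0,p['cx']],[0,p['fy'],p['cy']],[0,0,1.]])
    n=cv2.undistortPoints(np.array([[uv]],float),K,np.array(p['dist_coeffs'],float))[0,0]
    T=np.linalg.inv(np.array(p['world_to_cam']));d=T[:3,:3]@[n[0],n[1],1];return T[:3,3],d
def atz(p,uv,z):
    o,d=ray(p,uv);return o+d*(z-o[2])/d[2]
def proj(p,X):
    T=np.array(p['world_to_cam']);K=np.array([[p['fx'],0,p['cx']],[0,p['fy'],p['cy']],[0,0,1.]])
    r,_=cv2.Rodrigues(T[:3,:3]);return cv2.projectPoints(np.array(X,float).reshape(-1,1,3),r,T[:3,3],K,np.array(p['dist_coeffs'],float))[0][:,0]
E
python3 - <<'E'
from h import *
for c in('scene','top'):
    p=shoot(c,c+'0.png')
    for t,z in [('airbox',.06),('main_knob',.12),('pilot_knob',.12),('main_push',.086),('pilot_push',.086),('fitting',.08),('tape_roll',.02),('flowerpot',.075),('main_slide',.06)]:
        try:
            for r in finder.cut_out(p,t)[:2]: print(c,t,round(r['confidence'],2),np.round(r['point']),r['region'].sum(),atz(p,r['point'],z).round(3))
        except Exception as e: print(c,t,e)
print(bot.get_obs())
E
```

```text
scene airbox 0.72 [279. 235.] 6599 [0.652 0.088 0.06 ]
scene main_knob 0.53 [264. 216.] 48 [0.662 0.041 0.12 ]
scene pilot_knob it knows: airbox, fitting, flowerpot, hose_ring, main_knob, main_pin, main_push, main_slide, mug, pilot_pin, pilot_push, pilot_slide, screw_jar, screwdriver, spanner, tape_roll
scene main_push 0.59 [272. 205.] 715 [0.601 0.018 0.086]
scene pilot_push 0.59 [304. 213.] 339 [0.562 0.104 0.086]
scene pilot_push 0.57 [234. 230.] 342 [ 0.734 -0.006  0.086]
scene fitting 0.64 [264. 213.] 66 [0.633 0.015 0.08 ]
scene fitting 0.53 [279. 265.] 109 [0.729 0.155 0.08 ]
scene tape_roll 0.87 [300. 176.] 288 [ 0.422 -0.022  0.02 ]
scene flowerpot 0.82 [336. 257.] 861 [0.61  0.253 0.075]
scene main_slide 0.81 [268. 208.] 755 [0.604 0.003 0.06 ]
scene main_slide 0.56 [338. 257.] 815 [0.601 0.254 0.06 ]
top airbox 0.69 [276. 196.] 6611 [0.619 0.067 0.06 ]
top main_knob 0.44 [287. 182.] 48 [0.646 0.037 0.12 ]
top pilot_knob it knows: airbox, fitting, flowerpot, hose_ring, main_knob, main_pin, main_push, main_slide, mug, pilot_pin, pilot_push, pilot_slide, screw_jar, screwdrive
[... 385 characters left out ...]
[0.598 0.014 0.06 ]
{'t': 0.9, 'joint_pos': array([59.17573128, 23.55094341, -0.72748099, 91.45569699,  0.32004826,
       64.98880572, -4.71204544]), 'joint_vel': array([ 0.04017583, -0.03129258,  0.05646635,  0.12353189,  0.02327851,
        0.02722128,  0.05406949]), 'joint_efforts': array([-6.06300709e-04, -5.87723386e+01,  6.40018713e-01, -2.91386104e+01,
       -5.39197633e-02,  1.04204589e-02,  8.48167974e-05]), 'ee_pos': array([ 0.28293479, -0.55730869,  0.22268873]), 'ee_rot': array([ 1.79993484e+02, -1.15699911e-03,  2.69143973e+01]), 'wrist_force': array([0.28071777, 0.11154535, 0.57986817]), 'moment': array([ 0.03209536, -0.02638368, -0.02704279]), 'opening': 0.08759833125059258}
```

```bash
python3 - <<'E'
import cv2
for c in('scene','top'):
    i=cv2.imread(f'pics/{c}0.png'); cv2.imwrite(f'pics/{c}0c.png',cv2.resize(i[130:300,170:370],(800,680))[:600])
E
```

```text
(no output)
```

View pics/top0c.png

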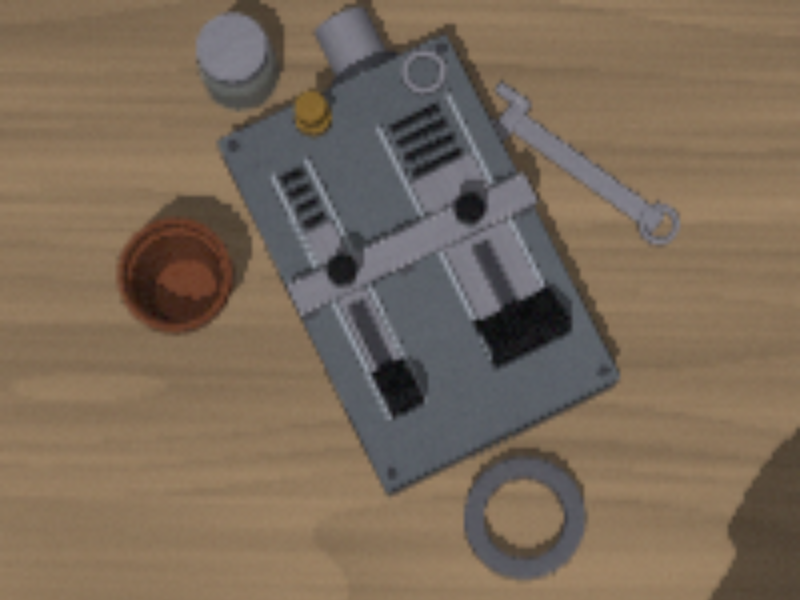

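View pics/scene0c.png

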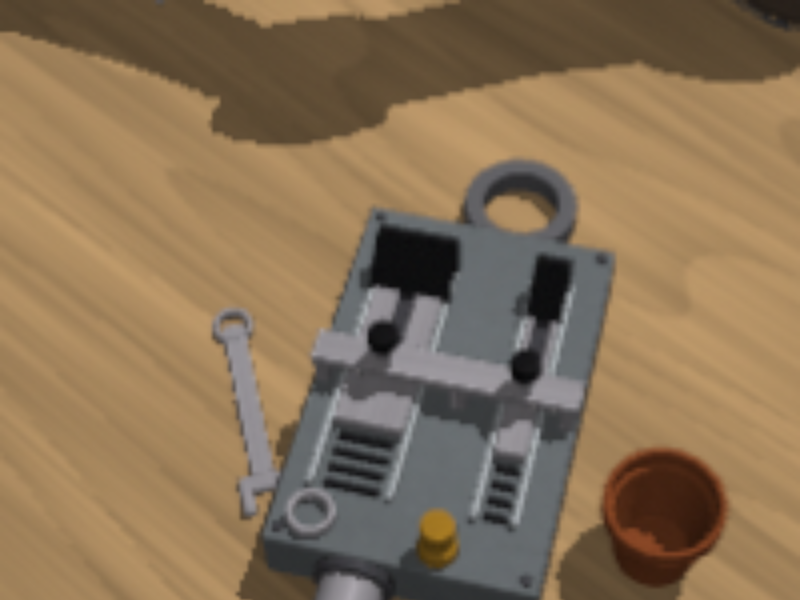

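View pics/top0.png

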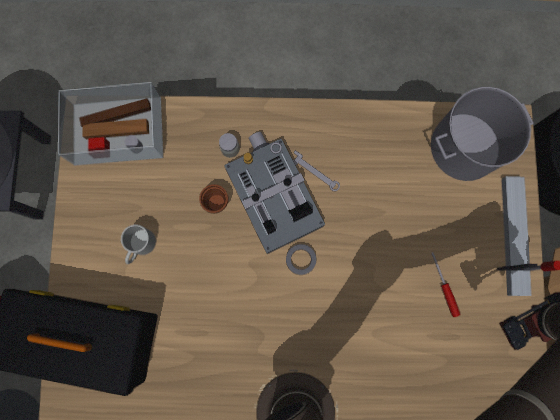

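```bash
cat >> h.py <<'E'
def B(b,pose):
    x,y,a=pose;b=np.atleast_2d(np.array(b,float))/1000;c,s=np.cos(a),np.sin(a)
    return np.c_[x+c*b[:,0]-s*b[:,1],y+s*b[:,0]+c*b[:,1],b[:,2]]
E
python3 - <<'E'
from h import *
from scipy.optimize import least_squares
P={c:optics.read_camera(c) for c in('top','scene')}
b=[[160,95,60],[160,-95,60],[-130,-95,60],[-130,95,60],[20,-45,117],[20,55,117]]
px={'top':[[220,140],[450,28],[618,377],[390,490],[471,206],[343,267]],'scene':[[542,598],[267,545],[375,210],[612,255],[383,336],[526,366]]}
for k in px: px[k]=np.array(px[k])/4+[170,130]
for sel in (['top'],['scene'],['top','scene']):
    f=lambda q:np.concatenate([(proj(P[c],B(b,q))-px[c]).ravel() for c in sel])
    r=least_squares(f,[.64,.07,.4]);print(sel,r.x[:2].round(4),np.degrees(r.x[2]).round(2),np.round(r.fun,1))
q=r.x;np.save('q.npy',q)
for n,v in dict(push=[-85,-45,86],knob=[20,-45,120],pre=[-115,-45,86]).items(): print(n,B(v,q).round(4))
for c in P:
    i=cv2.resize(P[c]['img'][130:300,170:370],(800,680))
    pts=[[-85,-75,100],[-85,-15,100],[-85,-15,64],[-85,-75,64],[-85,42,100],[-85,68,100],[20,-45,120],[20,55,120]]+b[:4]
    for u in proj(P[c],B(pts,q)): cv2.circle(i,tuple(int(t) for t in ((u-[170,130])*4)),4,(0,255,0),1)
    cv2.imwrite(f'pics/{c}1.png',i[:600])
E
```

```text
['top'] [0.61   0.0646] 26.93 [-0.6 -0.6 -0.3  0.5  1.4 -0.1 -0.8  0.2  0.2  0.1  0.2 -0. ]
['scene'] [0.6133 0.0711] 27.98 [ 0.4  0.8 -1.  -0.5 -1.3 -0.5  1.  -0.7  0.2  0.6  0.7 -0.1]
['top', 'scene'] [0.6113 0.0676] 27.49 [-2.  -0.6 -1.9 -0.   0.5 -1.1 -1.4 -0.2 -1.  -0.5 -0.9 -0.3 -0.7 -0.3
 -1.8 -2.2 -1.3 -1.6  0.8 -1.4 -0.3 -0.7  0.  -1.1]
push [[ 0.5567 -0.0115  0.086 ]]
knob [[0.6498 0.037  0.12  ]]
pre [[ 0.5301 -0.0254  0.086 ]]
```

View pics/top1.png

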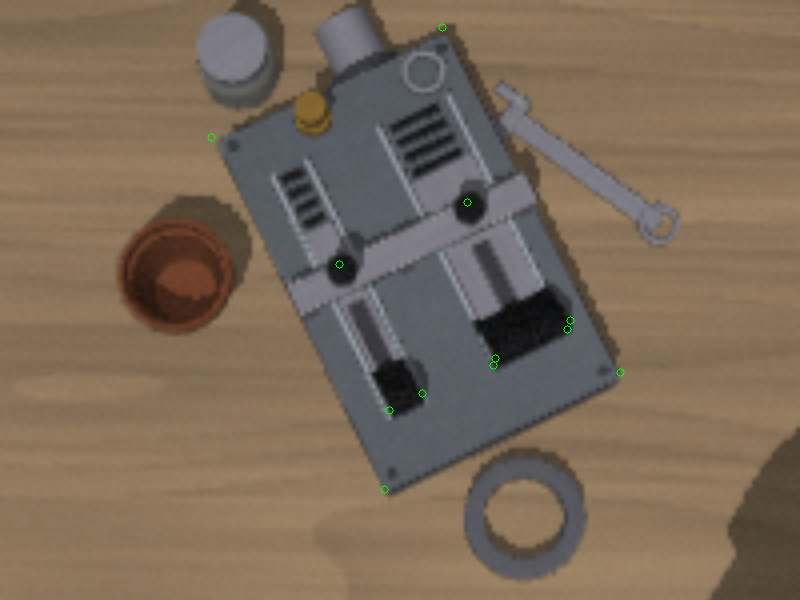

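View pics/scene1.png

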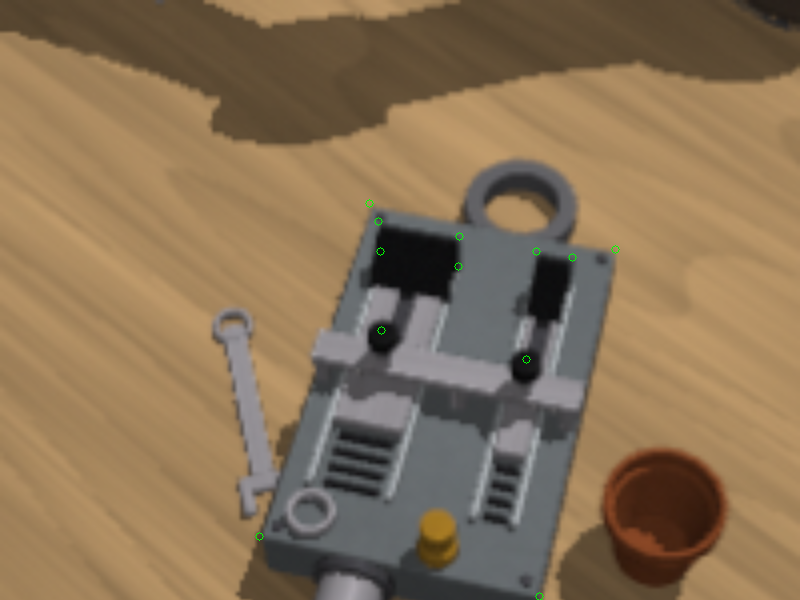

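```bash
cat > d.py <<'E'
from h import *
import sys
from scipy.spatial.transform import Rotation as R
q=np.load('q.npy');o=bot.get_obs()
t=B([float(sys.argv[1]),-45,float(sys.argv[2])],q)[0]
M=R.from_euler('xyz',o['ee_rot'],degrees=True).as_matrix()
w=o['ee_pos']-[q[0],q[1],0];c,s=np.cos(q[2]),np.sin(q[2])
print('t',o['t'],'tool delta mm',(M.T@(t-o['ee_pos'])*1000).round(1),'box mm',np.round([1e3*(c*w[0]+s*w[1]),1e3*(-s*w[0]+c*w[1]),1e3*w[2]],1),'rot',o['ee_rot'].round(2),'F',o['wrist_force'].round(2),o['opening'])
E
python3 d.py -125 150
```

```text
t 1.0 tool delta mm [ 451.2 -362.3   72.6] box mm [-579.8 -402.8  222.7] rot [180.     0.    26.92] F [0.64 0.04 0.33] 0.08801604392145343
```

Emit:
{"name": "send_rows", "arguments": {
  "deltas": [
    [[22,-18,3],[0,0,-0.001],1],
    [[22,-18,3],[0,0,-0.001],1],
    [[22,-18,3],[0,0,-0.001],1],
    [[22,-18,3],[0,0,-0.001],1],
    [[22,-18,3],[0,0,-0.001],1],
    [[22,-18,3],[0,0,-0.001],1],
    [[22,-18,3],[0,0,-0.001],1],
    [[22,-18,3],[0,0,-0.001],1],
    [[22,-18,3],[0,0,-0.001],1],
    [[22,-18,3],[0,0,-0.001],1]
  ],
  "newtons": 10
}}

```text
t: 1.83
ee_pos: [0.3968, -0.2954, 0.1928]
ee_rot: [180.0, -0.0, 27.5]
wrist_force: [0.2, -0.8, 0.2]
opening: 0.0244
```

Emit:
{"name": "send_rows", "arguments": {
  "deltas": [
    [[22,-18,3],[0,0,0],1],
    [[22,-18,3],[0,0,0],1],
    [[22,-18,3],[0,0,0],1],
    [[22,-18,3],[0,0,0],1],
    [[22,-18,3],[0,0,0],1],
    [[22,-18,3],[0,0,0],1],
    [[22,-18,3],[0,0,0],1],
    [[22,-18,3],[0,0,0],1],
    [[11,-9,2],[0,0,0],1],
    [[0,0,0],[0,0,0],1]
  ]
}}

```text
t: 2.67
ee_pos: [0.4928, -0.0708, 0.1665]
ee_rot: [-179.9, -0.1, 27.8]
wrist_force: [0.2, 0.2, -0.2]
opening: 0.001
```

```bash
python3 d.py -125 75
```

```text
t 2.6667 tool delta mm [ 44.1 -22.8  91.6] box mm [-169.1  -68.1  166.5] rot [-1.7994e+02 -7.0000e-02  2.7790e+01] F [ 0.19  0.18 -0.24] 0.0009756853225769711
```

Emit:
{"name": "send_rows", "arguments": {
  "deltas": [
    [[22,-11,0],[0,0,0],1],
    [[22,-11,15],[0,0,0],1],
    [[0,0,20],[0,0,0],1],
    [[0,0,20],[0,0,0],1],
    [[0,0,20],[0,0,0],1],
    [[0,0,10],[0,0,0],1],
    [[0,0,5],[0,0,0],1],
    [[0,0,0],[0,0,0],1],
    [[0,0,0],[0,0,0],1]
  ]
}}

```text
t: 3.42
ee_pos: [0.5209, -0.0352, 0.0773]
ee_rot: [180.0, -0.0, 27.5]
wrist_force: [-0.3, 0.0, 0.5]
opening: 0.0008
```

```bash
python3 d.py -125 75; python3 - <<'E'
from h import *
for c in('top','scene'):
    p=optics.read_camera(c); i=p['img']; cv2.imwrite(f'pics/{c}2.png',cv2.resize(i[150:280,200:360],(800,650))[:600])
E
```

```text
t 3.4167 tool delta mm [ 2.7 -4.6  2.3] box mm [-127.7  -49.6   77.3] rot [ 1.7998e+02 -3.0000e-02  2.7460e+01] F [-0.28  0.02  0.54] 0.0007657351456506066
```

View pics/top2.png

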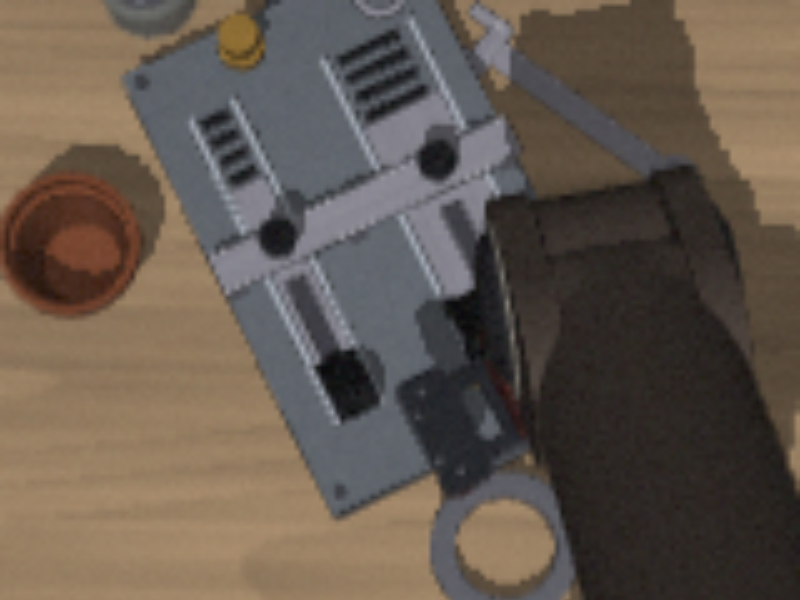

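View pics/scene2.png

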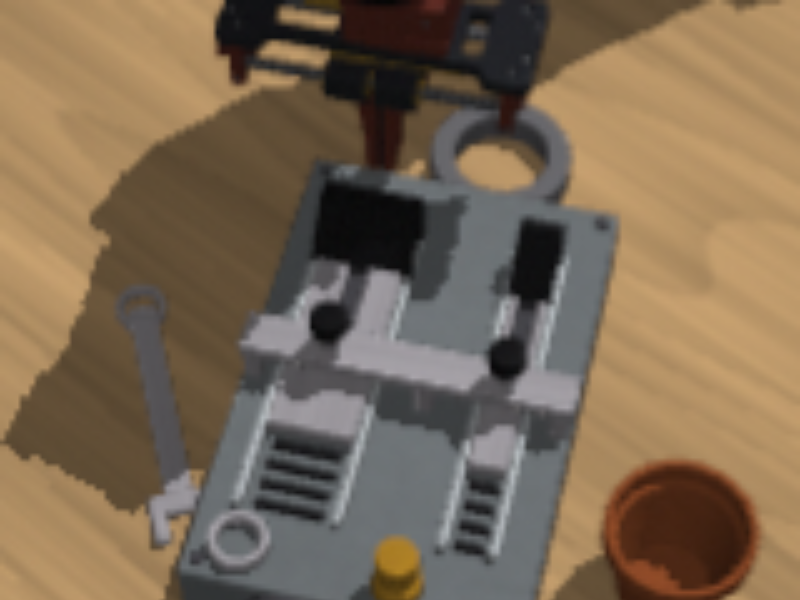

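Emit:
{"name": "send_rows", "arguments": {
  "deltas": [
    [[6,-2,0],[0,0,0],1],
    [[6,-2,0],[0,0,0],1],
    [[6,0,0],[0,0,0],1],
    [[4,0,0],[0,0,0],1],
    [[3,0,0],[0,0,0],1],
    [[3,0,0],[0,0,0],1],
    [[3,0,0],[0,0,0],1],
    [[3,0,0],[0,0,0],1],
    [[0,0,0],[0,0,0],1]
  ]
}}

```text
t: 4.27
ee_pos: [0.5478, -0.0161, 0.0763]
ee_rot: [-180.0, 0.2, 27.5]
wrist_force: [-3.4, -1.7, 3.0]
opening: 0.0008
```

```bash
python3 d.py -62 75
```

```text
t 4.2667 tool delta mm [33.   0.   1.2] box mm [-95.  -45.   76.3] rot [-179.97    0.18   27.47] F [-3.44 -1.7   3.03] 0.0007774990334911693
```

Emit:
{"name": "send_rows", "arguments": {
  "deltas": [
    [[3,0,0],[0,0,0],1],
    [[3,0,0],[0,0,0],1],
    [[3,0,0],[0,0,0],1],
    [[3,0,0],[0,0,0],1],
    [[3,0,0],[0,0,0],1],
    [[3,0,0],[0,0,0],1],
    [[0,0,0],[0,0,0],1]
  ]
}}

```text
t: 4.85
ee_pos: [0.5632, -0.0083, 0.0763]
ee_rot: [-180.0, 0.2, 27.4]
wrist_force: [-6.4, -2.5, 5.3]
opening: 0.0007
```

```bash
python3 d.py -62 75
```

```text
t 4.85 tool delta mm [15.7 -0.2  1.2] box mm [-77.7 -45.2  76.3] rot [-179.98    0.24   27.45] F [-6.42 -2.52  5.26] 0.0006520095630425853
```

Emit:
{"name": "send_rows", "arguments": {
  "deltas": [
    [[3,0,0],[0,0,0],1],
    [[3,0,0],[0,0,0],1],
    [[3,0,0],[0,0,0],1],
    [[3,0,0],[0,0,0],1],
    [[3,0,0],[0,0,0],1],
    [[3,0,0],[0,0,0],1],
    [[0,0,0],[0,0,0],1],
    [[0,0,0],[0,0,0],1]
  ]
}}

```text
t: 5.52
ee_pos: [0.579, -0.0003, 0.0762]
ee_rot: [-180.0, 0.3, 27.4]
wrist_force: [-7.0, -3.0, 5.6]
opening: 0.0006
```

```bash
python3 d.py -62 75;  python3 - <<'E'
from h import *
for c in('top','scene'):
    p=optics.read_camera(c); i=p['img']; cv2.imwrite(f'pics/{c}3.png',cv2.resize(i[150:280,200:360],(800,650))[:600])
E
```

```text
t 5.5167 tool delta mm [-1.9 -0.3  1.3] box mm [-60.1 -45.3  76.2] rot [-179.98    0.26   27.43] F [-6.96 -3.04  5.59] 0.0005973265954924172
```

View pics/scene3.png

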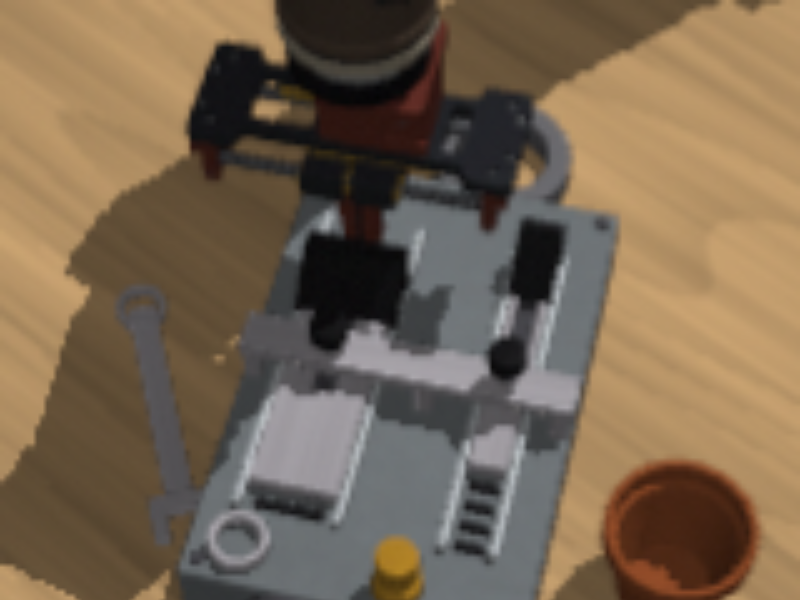

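The slide is about 35 mm along and the main knob is visibly lower (around row 330, previously 322). I'll back off gently.

Emit:
{"name": "send_rows", "arguments": {
  "deltas": [
    [[-4,0,0],[0,0,0],1],
    [[-4,0,0],[0,0,0],1],
    [[-4,0,0],[0,0,0],1],
    [[-4,0,0],[0,0,0],1],
    [[-4,0,0],[0,0,0],1],
    [[-4,0,0],[0,0,0],1],
    [[-6,0,0],[0,0,0],1],
    [[-8,0,0],[0,0,0],1],
    [[-8,0,0],[0,0,0],1],
    [[0,0,0],[0,0,0],1]
  ]
}}

```text
t: 6.45
ee_pos: [0.5383, -0.0214, 0.0765]
ee_rot: [180.0, 0.1, 27.4]
wrist_force: [0.6, -1.0, -0.0]
opening: 0.0007
```

Emit:
{"name": "send_rows", "arguments": {
  "deltas": [
    [[-10,0,0],[0,0,0],1],
    [[-5,0,-10],[0,0,0],1],
    [[0,0,-20],[0,0,0],1],
    [[0,0,-25],[0,0,0],1],
    [[-10,10,-25],[0,0,0],1],
    [[-20,20,-10],[0,0,0],1],
    [[-20,20,0],[0,0,0],1],
    [[-20,20,0],[0,0,0],1],
    [[-20,20,0],[0,0,0],1],
    [[0,0,0],[0,0,0],1]
  ]
}}

```text
t: 7.28
ee_pos: [0.4861, -0.1546, 0.1674]
ee_rot: [179.9, 0.1, 27.1]
wrist_force: [-0.3, -0.9, 0.3]
opening: 0.0007
```

```bash
python3 d.py -62 75;  python3 - <<'E'
from h import *
for c in('top','scene'):
    p=optics.read_camera(c); i=cv2.resize(p['img'][150:280,200:360],(800,650)); q=np.load('q.npy')
    for k,col in((-85,(0,0,255)),(-63,(0,255,0))):
        for u in proj(p,B([[k,-75,100],[k,-15,100]],q)): cv2.circle(i,tuple(int(t) for t in ((u-[200,150])*5)),4,col,1)
    cv2.imwrite(f'pics/{c}4.png',i[:600])
E
```

```text
t 7.2833 tool delta mm [151.2 -95.6  92. ] box mm [-213.7 -139.3  167.4] rot [1.7987e+02 1.0000e-01 2.7090e+01] F [-0.32 -0.86  0.3 ] 0.0006792803870859041
```

View pics/scene4.png

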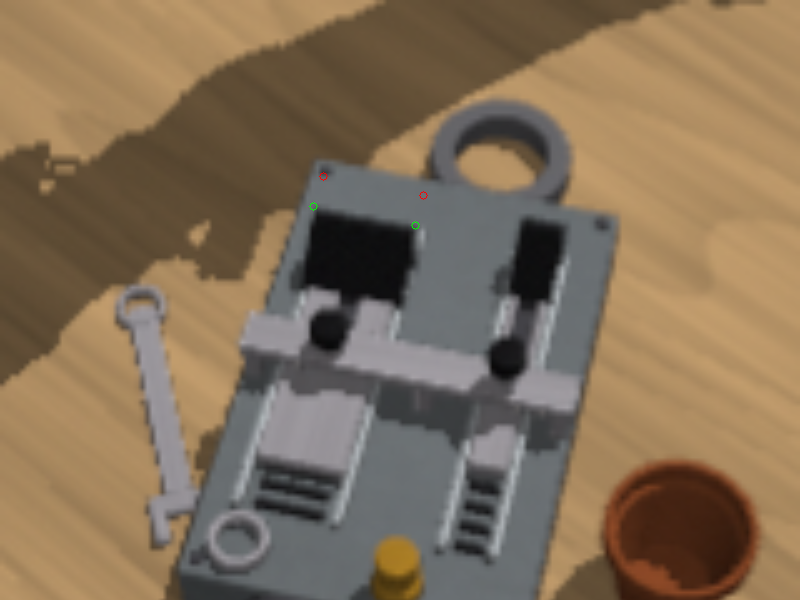

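View pics/top4.png

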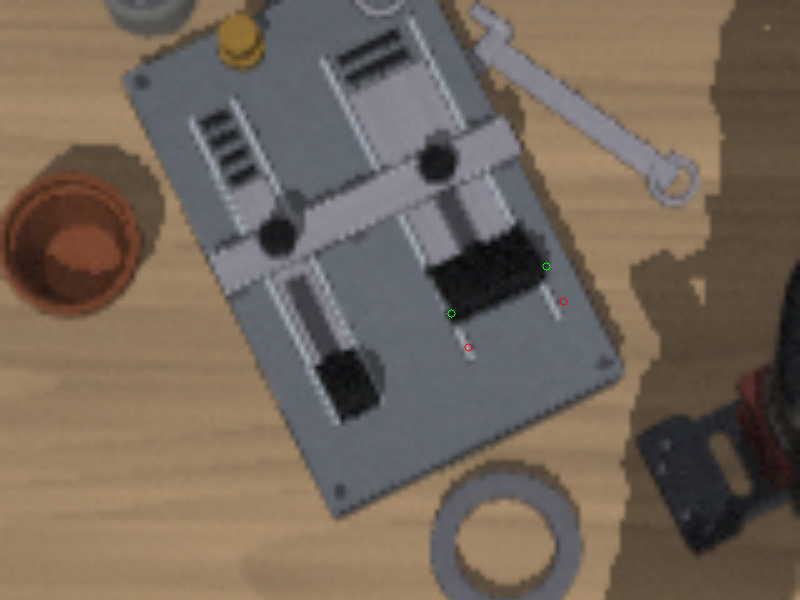

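Both pictures show the shoe at the green marks for 22 mm of travel, with the main knob down at about (327, 328) in the scene view. The narrow slide and the bystanders haven't changed.

```bash
python3 -c "
from h import *
print(bot.finish_job())"
```

```text
the job is handed in; nothing more can be done
None
```

The main air is set to half. I pushed the wide slide about 35 mm with the shut fingertips, backed off gently, and it sprang back and stopped in its middle position. I then handed the job in at about 7.3 s of the 38 s allowed; no verdict was reported.

- **Slide and pin:** after letting go, the shoe sat at the marks for 22 mm of travel in both pictures, to within about 2–3 mm. The wide slide's knob was visibly lower than before the push.
- **Force:** the wrist force read about 9–10 N at the end of the push, at the spring's level plus some vertical load. I only read it between move calls, so a brief peak would not have shown.
- **Everything else:** the narrow slide was home with its pin up. The bystanders near the box looked unmoved in the last close-up pictures; I did not look again at the mug, the screwdriver or most of the jar, which the arm's planned path stayed clear of.
- **Disagreement:** the two cameras' fits of the box pose differed by about 7 mm and 1°, more than the stated 2 mm calibration. I used the joint fit, and the fingers met the shoe at the position it predicted.

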